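# Free the die cutter's guard, prop it open and take out the die

### The job

Take the orange cutting die out of the blue die cutter and set it down gently, flat, on the middle of the green cutting mat. The clear guard over it may or may not be locked, and the unmarked black lock knob does not show which: try the guard, and if it is held do not force it, slide the knob to the other end of its slot. Raise the guard all the way so that its red stay drops into its notch, let go so that the guard stands propped on the stay, and leave it open like that, with the other things left where they are.

Things in the scene. Friction and masses are not known exactly. Their poses are not given: they have to be found in the camera images.
- cutter: Fixed blue die cutter, 210 x 357 x 80 mm high, yawed up to 0.2 rad. Origin on the table; x points away from the robot (front at x = -95 mm), y left. Rim and deck at z = 80. Open well: x -88..80, y -115..115, floor z = 12, under the guard. Right deck, y -205..-115, carries the lock knob; the left wall, y 124..152, carries the stay's track.
- guard_hinge (a point): Point on the guard's hinge line, which runs along the cutter's y axis at cutter x = 90, z = 80 mm (far side); y = 0.
- guard (a joint): Angle of the clear, yellow-edged guard (175 x 232 x 6 mm, 0.35 kg): 0 shut, grows as its front rises, stop at 1.47 rad. It falls shut unless the stay holds it. Locked, it gives a few mm (up to 0.03 rad), then is held; free, it needs about 2 N at the handle. Lifted to 1.44 rad, the stay has dropped behind its step; lowered again, the guard rests on it at about 1.31 rad.
- guard_bar (a point): Centre of the guard's black round handle bar, 12 mm thick, 100 mm long (85 clear), parallel to the hinge and 230 mm from it (4 mm above the hinge plane when shut); moves with the guard. Shut, it lies 84 mm above the table, 39 mm clear ahead of the cutter's front, open below: grip it from above, one finger before and one behind; it can turn in the grip as the guard swings.
- stay_foot (a point): Foot centre of the red stay, a rod 100 mm long, 8 mm thick, hinged on the guard's left edge. The foot slides by itself along the cutter's left wall as the guard rises, then drops onto a short steel ramp behind a step: 84 mm above the table on the track, 75 mm once the guard rests on it there.
- lock (a joint): Lock knob position: 0 at the slot's end nearest the robot (starts there), 0.040 m at the far end, along the cutter's +x. About 3 N moves it; it stays where left. One end, either one, may hold the guard, the other frees it; this differs each time and cannot be seen; it may be free at both. If held, move the knob at least 32 mm to free it.
- lock_knob (a point): Top centre of the black upright lock knob, 24 mm diameter, top 43 mm above the deck (123 mm above the table), at cutter y = -165 mm and x = -30 mm (joint 0) to +10 mm (joint 0.04). It has a steel foot ring 34 mm in diameter, 7 mm high. It can be pushed along with a closed gripper from either side.
- die: Orange cutting die, 0.4 kg (varies): plate 50 mm (its x) x 110 mm (its y), 22 mm high including the steel blades below, with an upright orange grip web on top, 16 mm (x) x 80 mm (y), from 22 to 58 mm above the underside. Origin at the centre of the underside. It lies in the well.
- mat: Fixed green cutting mat with white grid lines, 200 mm (x) x 180 mm (y) x 4 mm, to the right of the cutter. Origin at the centre of its underside on the table.
- tin: Small brass tin, 42 mm diameter, 28 mm high, in the left far corner of the well. Leave it there. Origin at the centre of its underside.
- cone: Purple thread cone, 70 mm diameter, 142 mm high. Leave alone.
- mallet: Wooden mallet, 210 mm long, lying at the left. Leave alone.
- mug: White mug, 90 mm high. Leave alone.
- jar: Amber jar with black lid, 80 mm high. Leave alone.
- scissors: Scissors with black handles, 200 mm long, lying at the right. Leave alone.

How it is judged:
By the outcome, as a careful person would: the job done as asked, in the order asked, and still so for the second after the job is handed in, with the robot touching nothing.
It also fails if it takes over 72 s, if anything falls off the work surface, if the arm or the gripper's body presses on something with over 40 N, if the wrist force passes 120 N, or if a joint passes its speed limit or range.

### The arm

A 6-joint arm with a two-finger parallel gripper is mounted at the origin on the work surface. World frame = base frame: x ahead of the robot, y to its left, z up, the work surface at z = 0. Lengths are in m, angles in rad, forces in N, time in s.
With the tool pointing down it reaches from about 0.225 to 0.875 m from the base axis. Payload 3.4 kg.
Tool frame: the origin (TCP) lies between the finger pads; the fingertips stand 8 mm ahead of it and the grasp point (between the pads) lies 11 mm behind it; z points along the fingers, y is the line along which they close (so a half turn about z gives the same grasp; the last joint's range is limited). The gripper opens to 85 mm and grips with 20 to 120 N. Pads are 22 mm wide; open, the fingers measure 114 mm over their backs; the gripper's body (76 mm by 85 mm) begins 54 mm behind the grasp point. The pads swing forward as they close: fully open they stand 13 mm farther back than shut.
Start: joints at [-1.367, 0.276, 1.505, -0, 1.361, -0.121], TCP at [0.183, -0.545, 0.239] pointing down, gripper open.
Joint ranges: [-2.89, 2.89], [-0.75, 2.08], [0.22, 2.7], [-1.18, 4.32], [0.11, 2.71], [-2.7, 2.7]. Speed limits (rad/s): [2.57, 2.57, 3.14, 3.14, 3.14, 3.14].

### API

Orientations are given as a unit quaternion [w, x, y, z].
In Python, from rig import manip, optics, finder gives the robot as it stands.
- The arm moves only by the tool servo_tool, never from a script. Its argument "increments" is a list of rows, each a list of 7 numbers: the shift along the tool's x, y, z in cm, then the turn, a rotation vector about the tool's x, y, z in degrees, then the closure, from -1 (fully open) to 1 (shut). In form: [[x, y, z, rx, ry, rz, gripper], ...]. A call has exactly 5 rows; each row shifts and turns the commanded pose from where the row before left it, along the tool's axes as they then stand; what a row does not reach is not made up. A row lasts 1/10 s, in which the tool goes at most 50 mm and 8.59 degrees, less where a joint would pass 70% of its speed; a pose out of reach is approached as far as the arm can. A call is refused whole if a number of a shift passes 5 or a number of a turn 8.59, either way. A call with a gripper value outside its range is refused whole. The fingers move at their own pace and stop on an object; "squeeze" is the grip in N (left out, the last holds). Time passes only in rows, so rows that do not move let the fingers close, or fill a call up. It gives the time, the measured TCP pose, the force, the opening and the grip force at its end, in the units of the state.
- manip.get_state(): the state, without advancing time (a new reading comes with each control period).
- optics.get_image(name): name is "scene" or "top" or "wrist"; returns the picture (400x640x3 uint8, red, green, blue); there is no depth.
- optics.get_calibration(name): a dict with "fov_y" (degrees; the focal length in pixels is half the picture's height over the tangent of half this angle, whatever the lens; pixels are square), "cx", "cy" (the principal point, pixels), "world_to_cam" (4x4, takes a point from world to camera coordinates). Camera axes: x right, y down, z forward; pixel columns grow to the right and rows downward; lengths in m; the calibration is good to about 2 mm. A picture is of the moment at which its call begins: read the wrist's pose just before it. get_calibration takes no time and is no camera call; for the wrist camera it gives the pose at the moment of the call.
- manip.sign_off(): hands the job in; it is judged then, once.
Trained networks look in the newest picture that a camera, given by its name, has taken for a name from the list of things; names that differ only in an ending like _2 or _b are one class to them, and where a whole thing is asked for, a point or a joint stands for the part that bears it (a point fixed in the world has none). Each returns a list of dicts, best first, with "p" (0 to 1); they miss things now and then, are a little off and sometimes report something else, mostly with a low value. They report only what shows in the picture. A call takes as long as a camera call.
- finder.silhouettes(label, camera): "region" (400x640 bool, what is visible of it) and "box" ([centre column, centre row, width, height] in pixels, round what is visible of it).
- finder.tip_of(label, camera): "at" ([column, row] in pixels: a listed point, or the origin of a listed thing).
The state is a dict: "clock": time; "qpos": joint angles; "qd": joint speeds; "effort": joint torques, N m; "position": TCP position; "ee_rot": TCP orientation; "contact_force": force on the tool from outside, world axes, zero at the start; "moment": the same for the moment, N m; "width": finger opening in m; "gripper_force": force on a finger pad.
Only numpy, scipy, OpenCV 4.12 (cv2) and the standard library are available. Lean on these libraries where they do the work, as an engineer would, in place of code of your own. Each camera call takes 0.05 s, during which the arm holds its last target. There are 200 camera calls.

## Working session

There is one attempt and no reset: what is moved stays moved. The work goes in short steps, Python scripts to look and compute and a tool call to move; the robot and the scene stay as the last step left them, time stands still between calls to the robot, and variables do not carry over. Pictures are saved under pics/ and viewed, at most 10 in all, crops included, and the job is handed in when it is done.

Besides the shell and the picture viewer there is one more tool, called after "Call:" by a JSON object that holds its "name" and its "arguments", one argument or row to a line. servo_tool: Moves the arm, as the interface text tells. Its arguments: {"type":"object","properties":{"increments":{"type":"array","items":{"type":"array","items":{"type":"number"}}},"squeeze":{"type":"number"}},"required":["increments"]}

```bash
ls; mkdir -p pics
python3 - <<'E'
from rig import manip, optics, finder
import cv2,numpy as np
s=manip.get_state();print({k:np.round(v,3) for k,v in s.items()})
for n in ("top","scene"):
    im=optics.get_image(n);cv2.imwrite(f"pics/{n}0.png",im[:,:,::-1])
    c=optics.get_calibration(n);print(n,c)
    for l in ["cutter","guard_hinge","guard_bar","stay_foot","lock_knob","die","mat","tin"]:
        print(l,[(np.round(d["at"],1),round(d["p"],2)) for d in finder.tip_of(l,n)[:2]])
E
```

```text
pics
{'clock': np.float64(0.0), 'qpos': array([-1.367,  0.277,  1.506, -0.   ,  1.361, -0.121]), 'qd': array([ 0.   , -0.001,  0.001,  0.001, -0.002,  0.001]), 'effort': array([ 2.0000e-03, -4.1678e+01, -2.4581e+01, -0.0000e+00,  1.1000e-02,
       -0.0000e+00]), 'position': array([ 0.183, -0.544,  0.238]), 'ee_rot': array([-0.001,  0.987,  0.162, -0.   ]), 'contact_force': array([-0.373,  0.307, -0.83 ]), 'moment': array([-0.021, -0.008,  0.034]), 'gripper_force': np.float64(0.0), 'width': np.float64(0.086)}
top {'fov_y': 42.971612595806704, 'cx': 314.9225247582517, 'cy': 203.62497188873087, 'world_to_cam': array([[ 1.96077594e-02, -9.99807607e-01, -5.33848088e-04,
        -5.76984811e-02],
       [-9.95659768e-01, -1.94778207e-02, -9.10068174e-02,
         5.73668781e-01],
       [ 9.09789101e-02,  2.31597084e-03, -9.95850126e-01,
         1.78312917e+00],
       [ 0.00000000e+00,  0.00000000e+00,  0.00000000e+00,
         1.00000000e+00]])}
cutter [(array([286.9, 202.6]), 0.92)]
guard_hinge [(array([288. , 173.6]), 0.98)]
guard_bar [(array([284.1, 242.6]), 0.83)]
stay_foot [(array([245.8, 225.6]), 0.55)]
lock_knob [(array([330.8, 211.7]), 0.44)]
die [(array([388.1, 238.8]), 0.39), (array([455.4, 209.7]), 0.25)]
mat [(array([389.2, 238. ]), 0.92)]
tin []
scene {'fov_y': 46.10669564519749, 'cx': 326.41706527674773, 'cy': 198.7476322322395, 'world_to_cam': array([[-0.84954935,  0.52747066,  0.00637274,  0.47895986],
       [ 0.40015913,  0.65227768, -0.64374412, -0.11747884],
       [-0.34371294, -0.54434229, -0.76521428,  1.9133432 ],
       [ 0.        ,  0.        ,  0.        ,  1.        ]])}
cutter [(array([330.3, 238.6]), 0.79), (array([310.4, 238.4]), 0.7)]
guard_hinge [(array([310.2, 237. ]), 0.63)]
guard_bar [(array([364.3, 207.4]), 0.89)]
stay_foot [(array([375.2, 242.1]), 0.52)]
lock_knob [(array([315.7, 185. ]), 0.6), (array([310.8, 237.6]), 0.43)]
die []
mat [(array([305.6, 164.9]), 0.63)]
tin []
```

```bash
cat > h.py <<'E'
from rig import manip, optics, finder
import cv2,numpy as np
from scipy.spatial.transform import Rotation as R
def ray(n,px,z,c=None):
    c=c or optics.get_calibration(n);f=200/np.tan(np.radians(c["fov_y"])/2)
    M=np.array(c["world_to_cam"]);d=M[:3,:3].T@np.array([(px[0]-c["cx"])/f,(px[1]-c["cy"])/f,1]);o=-M[:3,:3].T@M[:3,3]
    return o+d*(z-o[2])/d[2]
def proj(n,p,c=None):
    c=c or optics.get_calibration(n);f=200/np.tan(np.radians(c["fov_y"])/2)
    M=np.array(c["world_to_cam"]);q=M[:3,:3]@p+M[:3,3];return np.array([c["cx"]+f*q[0]/q[2],c["cy"]+f*q[1]/q[2]])
def Rt(s=None):
    q=(s or manip.get_state())["ee_rot"];return R.from_quat([q[1],q[2],q[3],q[0]])
E
python3 - <<'E'
from h import *
for l,px,z in [("hinge",(288,173.6),.08),("bar",(284.1,242.6),.084),("foot",(245.8,225.6),.084),("knob",(330.8,211.7),.123),("cutter",(286.9,202.6),0),("mat",(389.2,238),0)]:
    print(l,ray("top",px,z).round(4))
for l,px,z in [("hinge",(310.2,237),.08),("bar",(364.3,207.4),.084),("foot",(375.2,242.1),.084),("knob",(315.7,185),.123),("mat",(305.6,164.9),0)]:
    print("scene",l,ray("scene",px,z).round(4))
a=cv2.imread("pics/top0.png")[110:320,180:500];cv2.imwrite("pics/top0c.png",cv2.resize(a,None,fx=2.5,fy=2.5,interpolation=cv2.INTER_CUBIC))
E
```

```text
hinge [0.6726 0.049  0.08  ]
bar [0.4334 0.0563 0.084 ]
foot [0.489  0.1892 0.084 ]
knob [ 0.5396 -0.1006  0.123 ]
cutter [0.5788 0.0549 0.    ]
mat [ 0.4584 -0.3154  0.    ]
scene hinge [0.6617 0.0523 0.08  ]
scene bar [0.4331 0.0446 0.084 ]
scene foot [0.4877 0.1872 0.084 ]
scene knob [ 0.5433 -0.1076  0.123 ]
scene mat [ 0.4663 -0.3187  0.    ]
```

View pics/top0c.png

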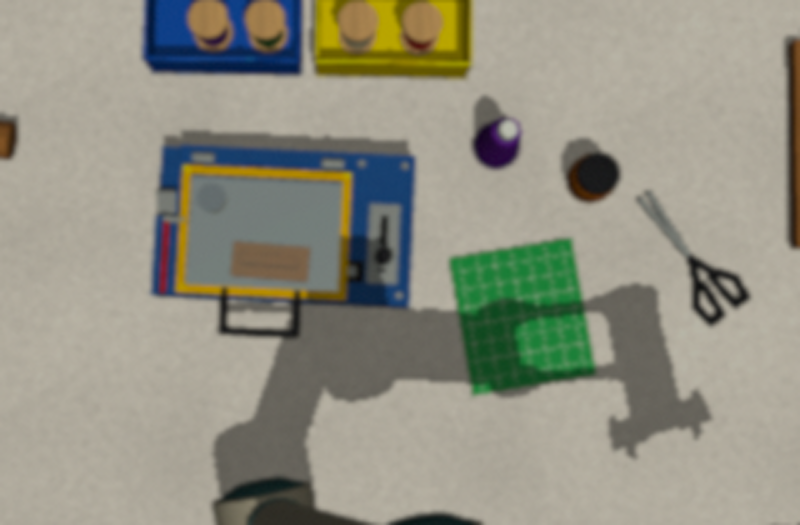

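View pics/scene0.png

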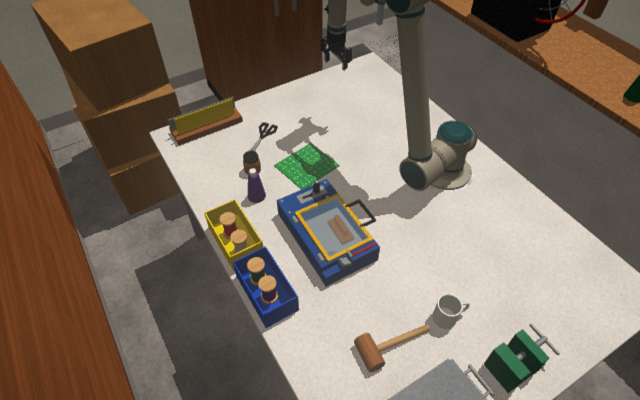

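The top view shows the cutter yawed slightly, with the bar at about (283, 242). The die lies under the guard at about (288, 214), the knob at (333, 212) and the mat centred at (389, 237). I'll fit poses from the corners.

Run:
```python
from h import *
def P(pts,z): return np.array([ray("top",(180+x/2.5,110+y/2.5),z)[:2] for x,y in pts])
def fit(m,w):
    m=np.array(m,float);mc=m.mean(0);wc=w.mean(0);A=(m-mc).T@(w-wc);t=np.arctan2(A[0,1]-A[1,0],A[0,0]+A[1,1])
    r=np.array([[np.cos(t),-np.sin(t)],[np.sin(t),np.cos(t)]]);o=wc-r@mc;return o,t,np.abs(m@r.T+o-w).max()
c=P([(165,148),(413,157),(408,305),(153,293)],.08);print(c.round(3))
# frame: far x=115?,front -95; y 152..-205
print("cutter",fit([(115,.152*1e3),(115,-205),(-95,-205),(-95,152)]*np.array(.001),c))
print("mat",fit(np.array([(.1,.09),(.1,-.09),(-.1,-.09),(-.1,.09)]),P([(450,258),(570,239),(594,374),(473,394)],.004)))
d=P([(233,240),(310,248),(307,281),(229,274)],.034)
print("die",fit(np.array([(.025,.055),(.025,-.055),(-.025,-.055),(-.025,.055)]),d))
g=P([(177,165),(352,172),(349,300),(175,292)],.083);print("guard corners",g.round(3))
print("bar ends",P([(221,331),(297,335)],.084).round(4))
print("knob",P([(382,255)],.123), "tin",P([(212,199)],.03))
```

```text
[[ 0.685  0.195]
 [ 0.679 -0.15 ]
 [ 0.474 -0.146]
 [ 0.483  0.205]]
cutter (array([0.57110082, 0.05310207]), np.float64(-0.025405376153071486), np.float64(0.006810818135980584))
mat (array([ 0.46409657, -0.31300032]), np.float64(0.17905284755381434), np.float64(0.0027212187945714894))
die (array([0.53420516, 0.04840321]), np.float64(-0.0774717510948534), np.float64(0.0015053224262117082))
guard corners [[ 0.661  0.178]
 [ 0.656 -0.065]
 [ 0.479 -0.064]
 [ 0.485  0.175]]
bar ends [[0.433  0.11  ]
 [0.4296 0.0058]]
knob [[ 0.53872819 -0.107367  ]] tin [[0.62100528 0.13304504]]
```

```bash
cat >> h.py <<'E'
def plan(p,yaw,n,g,s=None,tilt=0):
    """rows to go straight to p with tool down and tool x at yaw (deg); tilt about tool x"""
    s=s or manip.get_state();r=Rt(s);q=np.array(s["position"])
    T=R.from_euler("z",yaw,degrees=True)*R.from_euler("x",180+tilt,degrees=True)
    w=(r.inv()*T).as_rotvec()/n;dp=(np.array(p)-q)/n
    print("from",q.round(4),"turn/row",np.degrees(w).round(2))
    for i in range(n):
        d=(r*R.from_rotvec(w*i)).inv().apply(dp)*100
        print(list(map(float,[*d.round(2),*np.degrees(w).round(2),g])))
def say():
    s=manip.get_state();r=Rt(s);x=r.as_matrix()
    print("t",round(float(s["clock"]),2),"p",np.round(s["position"],4),"yaw",np.degrees(np.arctan2(x[1,0],x[0,0])).round(2),"z",x[:,2].round(3),"F",np.round(s["contact_force"],1),"w",np.round(s["width"],4),"g",np.round(s["gripper_force"],1))
E
python3 -c "
from h import *
plan([.40,.055,.24],88.5,15,0)"
```

```text
from [ 0.1835 -0.545   0.2394] turn/row [ 0.    0.   -4.66]
[2.64, -3.33, -0.0, 0.0, 0.0, -4.66, 0.0]
[2.91, -3.1, -0.0, 0.0, 0.0, -4.66, 0.0]
[3.15, -2.86, -0.0, 0.0, 0.0, -4.66, 0.0]
[3.37, -2.59, -0.0, 0.0, 0.0, -4.66, 0.0]
[3.57, -2.31, -0.0, 0.0, 0.0, -4.66, 0.0]
[3.75, -2.01, -0.0, 0.0, 0.0, -4.66, 0.0]
[3.9, -1.7, -0.0, 0.0, 0.0, -4.66, 0.0]
[4.02, -1.38, -0.0, 0.0, 0.0, -4.66, 0.0]
[4.12, -1.05, -0.0, 0.0, 0.0, -4.66, 0.0]
[4.19, -0.71, -0.0, 0.0, 0.0, -4.66, 0.0]
[4.24, -0.37, -0.0, 0.0, 0.0, -4.66, 0.0]
[4.25, -0.02, -0.0, 0.0, 0.0, -4.66, 0.0]
[4.24, 0.32, -0.0, 0.0, 0.0, -4.66, 0.0]
[4.2, 0.67, -0.0, 0.0, 0.0, -4.66, 0.0]
[4.13, 1.01, -0.0, 0.0, 0.0, -4.66, 0.0]
```

Call:
{"name": "servo_tool", "arguments": {
  "increments": [
    [2.6,-3.3,0,0,0,-4.7,0],
    [2.9,-3.1,0,0,0,-4.7,0],
    [3.1,-2.9,0,0,0,-4.7,0],
    [3.4,-2.6,0,0,0,-4.7,0],
    [3.6,-2.3,0,0,0,-4.7,0]
  ]
}}

```text
clock: 1.4
position: [0.2552, -0.3433, 0.2394]
ee_rot: [0.0, 0.933, 0.36, 0.0]
contact_force: [0.5, -0.1, 0.5]
width: 0.0428
gripper_force: 0.0
```

Call:
{"name": "servo_tool", "arguments": {
  "increments": [
    [3.7,-2.0,0,0,0,-4.7,0],
    [3.9,-1.7,0,0,0,-4.7,0],
    [4.0,-1.4,0,0,0,-4.7,0],
    [4.1,-1.0,0,0,0,-4.7,0],
    [4.2,-0.7,0,0,0,-4.7,0]
  ]
}}

```text
clock: 1.9
position: [0.3262, -0.1439, 0.2396]
ee_rot: [0.001, 0.84, 0.543, 0.0]
contact_force: [0.9, -0.4, 0.5]
width: 0.0423
gripper_force: 0.0
```

Call:
{"name": "servo_tool", "arguments": {
  "increments": [
    [4.2,-0.4,0,0,0,-4.7,0],
    [4.2,0,0,0,0,-4.7,0],
    [4.2,0.3,0,0,0,-4.7,0],
    [4.2,0.7,0,0,0,-4.7,0],
    [4.1,1.0,0,0,0,-4.7,0]
  ]
}}

```text
clock: 2.4
position: [0.3963, 0.0555, 0.2397]
ee_rot: [0.001, 0.711, 0.703, 0.0]
contact_force: [0.6, -0.3, 0.1]
width: 0.0429
gripper_force: 0.0
```

Run:
```python
from h import *
say()
c=optics.get_calibration("wrist");im=optics.get_image("wrist");cv2.imwrite("pics/w1.png",im[:,:,::-1])
print(c["fov_y"],-np.array(c["world_to_cam"])[:3,:3].T@np.array(c["world_to_cam"])[:3,3])
for l,z in [("guard_bar",.084),("guard_hinge",.08),("lock_knob",.123),("stay_foot",.084),("die",.012),("cutter",0)]:
    for n in ("wrist","top"):
        if n=="top": optics.get_image(n)
        for d in finder.tip_of(l,n)[:1]: print(l,n,np.round(d["at"],1),round(d["p"],2),ray(n,d["at"],z,c if n=="wrist" else None).round(4))
    optics.get_image("wrist")
say()
```

```text
t 2.4 p [0.3963 0.0555 0.2397] yaw 89.32 z [ 0.001 -0.    -1.   ] F [ 0.6 -0.3  0.1] w 0.0429 g 0.0
60.27287484723361 [0.39699466 0.13549494 0.37345531]
guard_bar wrist [362.2 176.7] 0.55 [0.4355 0.0606 0.084 ]
guard_bar top [284.3 244.7] 0.76 [0.4263 0.0554 0.084 ]
guard_hinge top [287.7 174.7] 0.6 [0.6688 0.0499 0.08  ]
lock_knob wrist [483.  361.5] 0.35 [ 0.5444 -0.103   0.123 ]
lock_knob top [332.3 211.6] 0.62 [ 0.54   -0.1057  0.123 ]
stay_foot top [246.8 223.7] 0.63 [0.4956 0.186  0.084 ]
die wrist [360.5 175.4] 0.5 [0.4432 0.0434 0.012 ]
cutter wrist [477.5 158.9] 0.74 [0.573  0.0575 0.    ]
cutter top [285.4 204.6] 0.67 [0.5715 0.0602 0.    ]
t 3.65 p [0.3959 0.0538 0.2393] yaw 89.12 z [ 0. -0. -1.] F [-0.2 -0.6 -0.2] w 0.0424 g 0.0
```

View pics/w1.png

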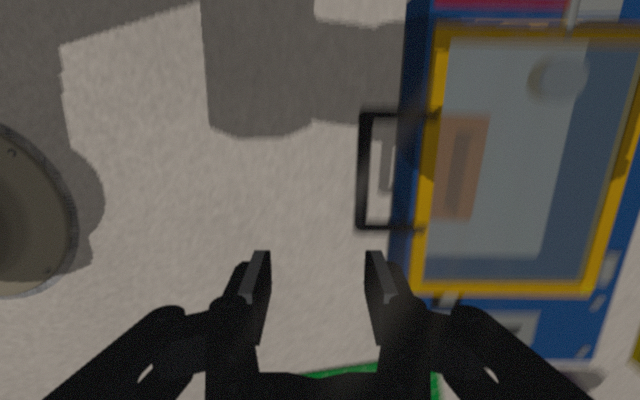

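The wrist view shows the handle bar running from (367, 113) to (361, 228), with the die at about (460, 167) under the glass. The knob is at the lower right, partly hidden by the gripper.

Run:
```python
from h import *
c=optics.get_calibration("wrist")
q=lambda px,z:ray("wrist",px,z,c)[:3].round(4)
print("bar",q((366.5,113),.084),q((361,228),.084), "front edge top",q((407,30),.08),q((391,262),.08))
print("guard front outer",q((436,40),.086),q((412,290),.086))
s=[[440,113],[490,117],[472,220],[427,214]]
for p in s: print("die",q(p,.034))
print("web",q((462,133),.07),q((450,208),.07),"tin",q((557,80),.04))
plan([.430,.056,.140],88.5,5,0)
```

```text
bar [0.4371 0.1125 0.084 ] [0.435  0.0109 0.084 ] front edge top [0.4672 0.1741 0.08  ] [ 0.4649 -0.0263  0.08  ]
guard front outer [0.4883 0.166  0.086 ] [ 0.4851 -0.0534  0.086 ]
die [0.5144 0.1077 0.034 ]
die [0.5629 0.1032 0.034 ]
die [ 0.5586 -0.0031  0.034 ]
die [0.5105 0.0044 0.034 ]
web [0.5228 0.0931 0.07  ] [0.5195 0.0238 0.07  ] tin [0.6167 0.1359 0.04  ]
from [0.3959 0.0538 0.2393] turn/row [0.   0.   0.12]
[0.06, 0.68, 1.99, 0.0, 0.0, 0.12, 0.0]
[0.06, 0.68, 1.99, 0.0, 0.0, 0.12, 0.0]
[0.06, 0.68, 1.99, 0.0, 0.0, 0.12, 0.0]
[0.06, 0.68, 1.99, 0.0, 0.0, 0.12, 0.0]
[0.06, 0.68, 1.99, 0.0, 0.0, 0.12, 0.0]
```

Call:
{"name": "servo_tool", "arguments": {
  "increments": [
    [0.1,0.8,1.6,0,0,0.1,0],
    [0.1,0.8,1.6,0,0,0.1,0],
    [0.1,0.8,1.6,0,0,0.1,0],
    [0.2,0.8,1.6,0,0,0.1,0],
    [0.1,0.8,1.6,0,0,0.1,0]
  ]
}}

```text
clock: 4.15
position: [0.4364, 0.0591, 0.1587]
ee_rot: [0.0, 0.716, 0.699, 0.0]
contact_force: [-0.5, -0.1, -0.2]
width: 0.0429
gripper_force: 0.0
```

Call:
{"name": "servo_tool", "arguments": {
  "increments": [
    [0,0,2.2,0,0,0,0],
    [0,0,2.2,0,0,0,0],
    [0,0,2.2,0,0,0,0],
    [0,0,1.6,0,0,0,0],
    [0,0,0,0,0,0,0]
  ]
}}

```text
clock: 4.65
position: [0.4343, 0.059, 0.0755]
ee_rot: [-0.002, 0.716, 0.699, -0.002]
contact_force: [-0.6, 0.4, 0.2]
width: 0.0421
gripper_force: 0.0
```

Run:
```python
from h import *
say()
im=optics.get_image("wrist");cv2.imwrite("pics/w2.png",im[:,:,::-1])
```

```text
t 4.65 p [0.4343 0.059  0.0755] yaw 88.62 z [-0.005 -0.    -1.   ] F [-0.6  0.4  0.2] w 0.0421 g 0.0
```

View pics/w2.png

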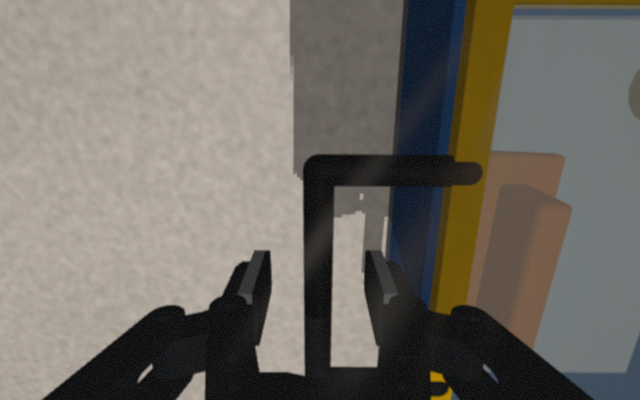

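The bar (col 318) is centred between the fingers, so I'll close the gripper.

Call:
{"name": "servo_tool", "arguments": {
  "increments": [
    [0,0,0,0,0,0,1],
    [0,0,0,0,0,0,1],
    [0,0,0,0,0,0,1],
    [0,0,0,0,0,0,1],
    [0,0,0,0,0,0,1]
  ],
  "squeeze": 25
}}

```text
clock: 5.2
position: [0.4343, 0.059, 0.078]
ee_rot: [-0.001, 0.716, 0.698, -0.001]
contact_force: [-5.1, 0.1, 7.1]
width: 0.0111
gripper_force: 24.5
```

Call:
{"name": "servo_tool", "arguments": {
  "increments": [
    [0,0,-0.2,0,0,0,1],
    [0,0,-0.2,0,0,0,1],
    [0,0,-0.2,0,0,0,1],
    [0,0,-0.2,0,0,0,1],
    [0,0,-0.2,0,0,0,1]
  ]
}}

```text
clock: 5.7
position: [0.4345, 0.059, 0.0853]
ee_rot: [-0.001, 0.716, 0.698, -0.001]
contact_force: [0.0, 0.6, -29.7]
width: 0.0105
gripper_force: 24.2
```

It is held (about 30 N where a free guard needs 2 N). I'll go back down, release, and move to the knob.

Call:
{"name": "servo_tool", "arguments": {
  "increments": [
    [0,0,0.5,0,0,0,1],
    [0,0,0.4,0,0,0,1],
    [0,0,0,0,0,0,0],
    [0,0,0,0,0,0,0],
    [0,0,0,0,0,0,0]
  ]
}}

```text
clock: 6.2
position: [0.4389, 0.0588, 0.0797]
ee_rot: [0.002, 0.716, 0.698, 0.002]
contact_force: [0.1, -0.3, 1.1]
width: 0.0429
gripper_force: 0.0
```

Call:
{"name": "servo_tool", "arguments": {
  "increments": [
    [0,0,-2,0,0,0,0],
    [0,0,-2.5,0,0,0,0],
    [0,0,-2.5,0,0,0,0],
    [0,0,-2.5,0,0,0,0],
    [0,0,-2.5,0,0,0,0]
  ]
}}

```text
clock: 6.7
position: [0.4372, 0.0589, 0.2004]
ee_rot: [0.001, 0.716, 0.698, 0.001]
contact_force: [0.9, 0.7, -0.1]
width: 0.0427
gripper_force: 0.0
```

Run:
```python
from h import *
say()
for n in ("top","scene"):
    im=optics.get_image(n)
    for d in finder.tip_of("lock_knob",n)[:2]: print(n,d["at"],d["p"],ray(n,d["at"],.123))
    for d in finder.silhouettes("guard",n)[:1]:print(d["p"],d["box"])
o=np.array([.575,.0575]);t=-.02
print("model knob",o+[-.03*np.cos(t)+.165*np.sin(t),-.03*np.sin(t)-.165*np.cos(t)])
plan([.478,-.107,.19],88.8,5,1)
```

```text
t 6.7 p [0.4372 0.0589 0.2004] yaw 88.61 z [ 0.004 -0.    -1.   ] F [ 0.9  0.7 -0.1] w 0.0427 g 0.0
top [330.7, 210.0] 0.64 [ 0.54533797 -0.10019015  0.123     ]
0.69 [282.2, 207.1, 79.4, 65.1]
scene [318.3, 183.7] 0.48 [ 0.5320416  -0.10811557  0.123     ]
0.56 [337.1, 224.2, 82.5, 65.5]
model knob [ 0.54170622 -0.10686704]
from [0.4357 0.0589 0.1977] turn/row [-0.01  0.   -0.04]
[-3.3, 0.93, 0.15, -0.01, 0.0, -0.04, 1.0]
[-3.3, 0.92, 0.15, -0.01, 0.0, -0.04, 1.0]
[-3.3, 0.92, 0.15, -0.01, 0.0, -0.04, 1.0]
[-3.3, 0.92, 0.15, -0.01, 0.0, -0.04, 1.0]
[-3.3, 0.92, 0.15, -0.01, 0.0, -0.04, 1.0]
```

Call:
{"name": "servo_tool", "arguments": {
  "increments": [
    [-3.3,1.1,0,0,0,0,1],
    [-3.3,1.1,0,0,0,0,1],
    [-3.3,1.1,0,0,0,0,1],
    [-3.3,1.0,0,0,0,0,1],
    [-3.3,1.0,0,0,0,0,1]
  ]
}}

```text
clock: 7.5
position: [0.4847, -0.1084, 0.1969]
ee_rot: [-0.001, 0.716, 0.698, -0.0]
contact_force: [0.8, 0.3, -0.6]
width: -0.0002
gripper_force: 0.0
```

Call:
{"name": "servo_tool", "arguments": {
  "increments": [
    [0,0,2,0,0,0,1],
    [0,0,2.5,0,0,0,1],
    [0,0,2.5,0,0,0,1],
    [0,0,2,0,0,0,1],
    [0,0,0,0,0,0,1]
  ]
}}

```text
clock: 8.0
position: [0.4821, -0.1063, 0.1047]
ee_rot: [-0.004, 0.716, 0.698, -0.002]
contact_force: [-0.3, 0.3, -1.1]
width: -0.0002
gripper_force: 0.0
```

Run:
```python
from h import *
say()
im=optics.get_image("wrist");cv2.imwrite("pics/w3.png",im[:,:,::-1])
print([(d["at"],d["p"],ray("wrist",d["at"],.123)) for d in finder.tip_of("lock_knob","wrist")])
```

```text
t 8.0 p [ 0.4821 -0.1063  0.1047] yaw 88.6 z [-0.008  0.003 -1.   ] F [-0.3  0.3 -1.1] w -0.0002 g 0.0
[([468.6, 304.1], 0.88, array([ 0.54529061, -0.11182499,  0.123     ])), ([591.6, 377.5], 0.45, array([ 0.60278716, -0.15042157,  0.123     ]))]
```

View pics/w3.png

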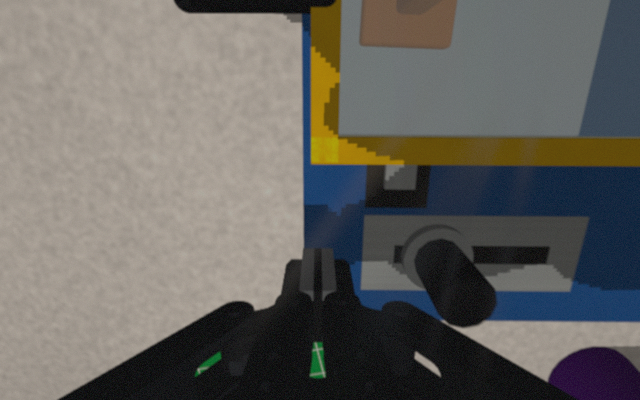

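The knob sits at the near end of its slot, top at (469, 304), which is about (.545, -.112). I'll push it in +x.

Call:
{"name": "servo_tool", "arguments": {
  "increments": [
    [-0.3,0.8,0,0,0,0,1],
    [0,1.0,0,0,0,0,1],
    [0,1.2,0,0,0,0,1],
    [0,1.2,0,0,0,0,1],
    [0,1.2,0,0,0,0,1]
  ]
}}

```text
clock: 8.6
position: [0.5395, -0.1117, 0.1086]
ee_rot: [-0.0, 0.715, 0.699, -0.001]
contact_force: [-3.2, -0.3, 2.3]
width: -0.0004
gripper_force: 1.8
```

Call:
{"name": "servo_tool", "arguments": {
  "increments": [
    [0,0.6,0,0,0,0,1],
    [0,0.6,0,0,0,0,1],
    [0,0.4,0,0,0,0,1],
    [0,0.3,0,0,0,0,1],
    [0,0,0,0,0,0,1]
  ]
}}

```text
clock: 9.1
position: [0.5541, -0.1119, 0.1081]
ee_rot: [-0.003, 0.715, 0.699, -0.003]
contact_force: [-10.5, -1.2, 7.2]
width: -0.0001
gripper_force: 5.2
```

Run:
```python
from h import *
say()
optics.get_image("wrist")
print([(d["at"],d["p"],ray("wrist",d["at"],.123)) for d in finder.tip_of("lock_knob","wrist")])
optics.get_image("top")
print([(d["at"],d["p"],ray("top",d["at"],.123)) for d in finder.tip_of("lock_knob","top")])
```

```text
t 9.1 p [ 0.5541 -0.1119  0.1081] yaw 88.66 z [-0.009  0.    -1.   ] F [-10.5  -1.2   7.2] w -0.0001 g 5.2
[([381.9, 289.7], 0.66, array([ 0.57986447, -0.10919072,  0.123     ]))]
[]
```

The force rose from 3 to 10 N at the far end, so the knob is across. I'll back off and return to the bar.

Call:
{"name": "servo_tool", "arguments": {
  "increments": [
    [0,-1.0,0,0,0,0,1],
    [0,-1.5,0,0,0,0,1],
    [0,-0.5,-2.5,0,0,0,1],
    [0,0,-3.5,0,0,0,1],
    [0,0,-3.1,0,0,0,1]
  ]
}}

```text
clock: 9.8
position: [0.5285, -0.1112, 0.2005]
ee_rot: [0.001, 0.716, 0.698, 0.001]
contact_force: [0.3, 1.0, 0.5]
width: 0.0004
gripper_force: 0.0
```

Call:
{"name": "servo_tool", "arguments": {
  "increments": [
    [3.4,-1.8,0,0,0,0,1],
    [3.4,-1.8,0,0,0,0,0],
    [3.4,-1.8,0,0,0,0,0],
    [3.4,-1.8,0,0,0,0,0],
    [3.3,-1.8,0,0,0,0,0]
  ]
}}

```text
clock: 10.3
position: [0.442, 0.0614, 0.1994]
ee_rot: [0.001, 0.716, 0.698, 0.001]
contact_force: [0.5, -0.5, 0.5]
width: 0.0425
gripper_force: 0.0
```

Run:
```python
from h import *
say()
plan([.4365,.0595,.073],88.8,4,0)
optics.get_image("top");print([(d["at"],d["p"],ray("top",d["at"],.123)) for d in finder.tip_of("lock_knob","top")])
```

```text
t 10.3 p [0.442  0.0614 0.1994] yaw 88.57 z [ 0.003  0.001 -1.   ] F [ 0.5 -0.5  0.5] w 0.0425 g 0.0
from [0.442  0.0614 0.1994] turn/row [ 0.04 -0.02 -0.06]
[-0.06, -0.15, 3.16, 0.04, -0.02, -0.06, 0.0]
[-0.05, -0.14, 3.16, 0.04, -0.02, -0.06, 0.0]
[-0.05, -0.14, 3.16, 0.04, -0.02, -0.06, 0.0]
[-0.05, -0.14, 3.16, 0.04, -0.02, -0.06, 0.0]
[([333.2, 201.7], 0.41, array([ 0.57355894, -0.10814385,  0.123     ]))]
```

Call:
{"name": "servo_tool", "arguments": {
  "increments": [
    [0,-0.1,3,0,0,0,0],
    [0,-0.1,3,0,0,0,0],
    [0,0,3.5,0,0,0,0],
    [0,0,3,0,0,0,0],
    [0,0,0,0,0,0,0]
  ]
}}

```text
clock: 10.9
position: [0.4378, 0.0595, 0.0713]
ee_rot: [-0.002, 0.716, 0.698, -0.002]
contact_force: [-0.3, -0.6, 0.2]
width: 0.0429
gripper_force: 0.0
```

Call:
{"name": "servo_tool", "arguments": {
  "increments": [
    [0,0,0,0,0,0,1],
    [0,0,0,0,0,0,1],
    [0,0,0,0,0,0,1],
    [0,0,0,0,0,0,1],
    [0,0,0,0,0,0,1]
  ]
}}

```text
clock: 11.4
position: [0.4343, 0.0598, 0.0749]
ee_rot: [-0.004, 0.716, 0.699, -0.004]
contact_force: [-11.0, -1.2, 5.1]
width: 0.0109
gripper_force: 24.3
```

Call:
{"name": "servo_tool", "arguments": {
  "increments": [
    [0,0,-0.4,0,0,0,1],
    [0,0,-0.4,0,0,0,1],
    [0,0,-0.4,0,0,0,1],
    [0,0,-0.4,0,0,0,1],
    [0,0,0,0,0,0,1]
  ]
}}

```text
clock: 11.9
position: [0.4351, 0.0598, 0.0908]
ee_rot: [-0.003, 0.716, 0.699, -0.003]
contact_force: [-9.5, -0.7, -1.1]
width: 0.0111
gripper_force: 24.5
```

Run:
```python
from h import *
say()
f=np.linspace(.095,1.467,21)
for a,b in zip(f,f[1:]): print([0,round(23*(np.cos(a)-np.cos(b)),1),round(-23*(np.sin(b)-np.sin(a)),1)],end=' ')
```

```text
t 11.9 p [0.4351 0.0598 0.0908] yaw 88.62 z [-0.009 -0.    -1.   ] F [-9.5 -0.7 -1.1] w 0.0111 g 24.5
[0, np.float64(0.2), np.float64(-1.6)] [0, np.float64(0.3), np.float64(-1.5)] [0, np.float64(0.4), np.float64(-1.5)] [0, np.float64(0.5), np.float64(-1.5)] [0, np.float64(0.6), np.float64(-1.5)] [0, np.float64(0.7), np.float64(-1.4)] [0, np.float64(0.8), np.float64(-1.4)] [0, np.float64(0.9), np.float64(-1.3)] [0, np.float64(1.0), np.float64(-1.2)] [0, np.float64(1.1), np.float64(-1.2)] [0, np.float64(1.1), np.float64(-1.1)] [0, np.float64(1.2), np.float64(-1.0)] [0, np.float64(1.3), np.float64(-0.9)] [0, np.float64(1.3), np.float64(-0.8)] [0, np.float64(1.4), np.float64(-0.7)] [0, np.float64(1.4), np.float64(-0.6)] [0, np.float64(1.5), np.float64(-0.5)] [0, np.float64(1.5), np.float64(-0.4)] [0, np.float64(1.5), np.float64(-0.3)] [0, np.float64(1.6), np.float64(-0.2)]
```

Call:
{"name": "servo_tool", "arguments": {
  "increments": [
    [0,0,-1.6,0,0,0,1],
    [0,0.2,-1.5,0,0,0,1],
    [0,0.4,-1.5,0,0,0,1],
    [0,0.5,-1.5,0,0,0,1],
    [0,0.6,-1.5,0,0,0,1]
  ]
}}

```text
clock: 12.4
position: [0.4546, 0.0592, 0.168]
ee_rot: [-0.001, 0.716, 0.698, -0.001]
contact_force: [-3.5, -2.1, -0.8]
width: 0.011
gripper_force: 24.4
```

Call:
{"name": "servo_tool", "arguments": {
  "increments": [
    [0,0.7,-1.4,0,0,0,1],
    [0,0.8,-1.4,0,0,0,1],
    [0,0.9,-1.3,0,0,0,1],
    [0,1.0,-1.2,0,0,0,1],
    [0,1.1,-1.2,0,0,0,1]
  ]
}}

```text
clock: 12.9
position: [0.4977, 0.0579, 0.2337]
ee_rot: [-0.002, 0.716, 0.699, -0.003]
contact_force: [-10.3, -0.4, 6.4]
width: 0.0107
gripper_force: 24.5
```

Call:
{"name": "servo_tool", "arguments": {
  "increments": [
    [0,0.9,-1.3,0,0,0,1],
    [0,1.1,-1.1,0,0,0,1],
    [0,1.3,-0.9,0,0,0,1],
    [0,1.3,-0.8,0,0,0,1],
    [0,1.4,-0.7,0,0,0,1]
  ]
}}

```text
clock: 13.4
position: [0.5614, 0.0561, 0.2826]
ee_rot: [0.001, 0.716, 0.698, -0.0]
contact_force: [-0.7, -1.6, -0.7]
width: 0.011
gripper_force: 24.9
```

Run:
```python
from h import *
say()
p=manip.get_state()["position"];b=p[2]+.011-.08
print("phi",np.arcsin(b/.23),"hx",p[0]+np.sqrt(.23**2-b*b))
```

```text
t 13.4 p [0.5614 0.0561 0.2826] yaw 88.6 z [ 0.001 -0.002 -1.   ] F [-0.7 -1.6 -0.7] w 0.011 g 24.9
phi 1.190369142107886 hx 0.6467712822206049
```

Call:
{"name": "servo_tool", "arguments": {
  "increments": [
    [0,1.1,-0.5,0,0,0,1],
    [0,1.1,-0.4,0,0,0,1],
    [0,1.1,-0.3,0,0,0,1],
    [0,1.1,-0.2,0,0,0,1],
    [0,0.5,-0.1,0,0,0,1]
  ]
}}

```text
clock: 13.9
position: [0.6122, 0.0547, 0.2996]
ee_rot: [0.003, 0.716, 0.698, 0.002]
contact_force: [-3.6, -2.1, 11.2]
width: 0.011
gripper_force: 26.5
```

Run:
```python
from h import *
say()
im=optics.get_image("scene");cv2.imwrite("pics/s2.png",cv2.resize(im[120:320,240:460,::-1],None,fx=3,fy=3,interpolation=cv2.INTER_CUBIC))
for l in("guard_bar","stay_foot","guard_hinge"):print(l,[(d["at"],d["p"]) for d in finder.tip_of(l,"scene")[:1]])
for a in(1.2,1.3,1.4,1.47):print(a,proj("scene",[.663-.23*np.cos(a+.0174),.0545,.08+.23*np.sin(a+.0174)]))
```

```text
t 13.9 p [0.6122 0.0547 0.2996] yaw 88.58 z [ 0.007 -0.002 -1.   ] F [-3.6 -2.1 11.2] w 0.011 g 26.5
guard_bar [([321.7, 188.7], 0.77)]
stay_foot [([351.7, 256.1], 0.61)]
guard_hinge [([308.5, 238.6], 0.63)]
1.2 [330.92195344 186.20285378]
1.3 [324.90994221 187.50997336]
1.4 [318.63323378 189.39625063]
1.47 [314.12341076 191.0554884 ]
```

View pics/s2.png

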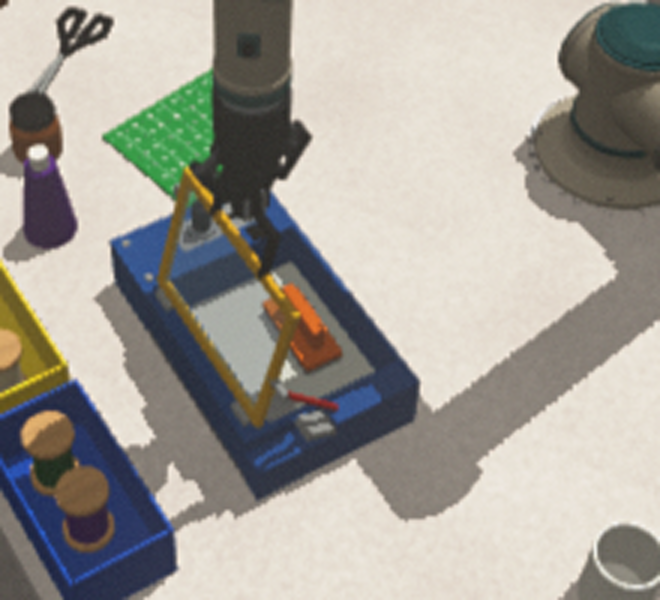

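The scene shows the guard nearly upright, with the bar at (322, 189), about 1.35 rad. The red stay is close to its notch, so I'll continue in small steps.

Call:
{"name": "servo_tool", "arguments": {
  "increments": [
    [0,0.4,-0.4,0,0,0,1],
    [0,0.5,-0.2,0,0,0,1],
    [0,0.5,-0.1,0,0,0,1],
    [0,0.4,0,0,0,0,1],
    [0,0,0,0,0,0,1]
  ]
}}

```text
clock: 14.6
position: [0.6305, 0.0543, 0.3028]
ee_rot: [0.002, 0.716, 0.698, 0.001]
contact_force: [-1.8, -4.4, 5.3]
width: 0.0106
gripper_force: 26.1
```

Run:
```python
from h import *
say()
im=optics.get_image("scene")
for l in("guard_bar","stay_foot","guard_hinge"):print(l,[(d["at"],d["p"]) for d in finder.tip_of(l,"scene")[:1]])
```

```text
t 14.6 p [0.6305 0.0543 0.3028] yaw 88.58 z [ 0.003 -0.002 -1.   ] F [-1.8 -4.4  5.3] w 0.0106 g 26.1
guard_bar [([316.4, 188.3], 0.78)]
stay_foot [([251.2, 168.4], 0.41)]
guard_hinge [([309.5, 234.3], 0.92)]
```

Call:
{"name": "servo_tool", "arguments": {
  "increments": [
    [0,0.3,-0.1,0,0,0,1],
    [0,0.3,0,0,0,0,1],
    [0,0,0,0,0,0,1],
    [0,0,0,0,0,0,1],
    [0,0,0,0,0,0,1]
  ]
}}

```text
clock: 15.3
position: [0.6355, 0.0542, 0.3035]
ee_rot: [0.001, 0.716, 0.698, -0.0]
contact_force: [-1.3, -4.2, 5.2]
width: 0.0109
gripper_force: 26.1
```

Call:
{"name": "servo_tool", "arguments": {
  "increments": [
    [0,0.3,0,0,0,0,1],
    [0,0.3,0,0,0,0,1],
    [0,0,0,0,0,0,1],
    [0,0,0,0,0,0,1],
    [0,0,0,0,0,0,1]
  ]
}}

```text
clock: 15.8
position: [0.642, 0.054, 0.3039]
ee_rot: [0.002, 0.716, 0.698, 0.001]
contact_force: [-0.9, -5.9, 5.5]
width: 0.0108
gripper_force: 26.4
```

Call:
{"name": "servo_tool", "arguments": {
  "increments": [
    [0,0.3,0,0,0,0,1],
    [0,0.2,0,0,0,0,1],
    [0,0,0,0,0,0,1],
    [0,0,0,0,0,0,1],
    [0,0,0,0,0,0,1]
  ]
}}

```text
clock: 16.3
position: [0.6451, 0.0539, 0.3042]
ee_rot: [0.001, 0.716, 0.698, -0.001]
contact_force: [-5.3, -6.0, 9.1]
width: 0.0108
gripper_force: 26.6
```

Run:
```python
from h import *
say()
im=optics.get_image("scene")
for l in("guard_bar","stay_foot","guard_hinge"):print(l,[(d["at"],d["p"]) for d in finder.tip_of(l,"scene")[:2]])
for d in finder.silhouettes("stay_foot","scene")[:1]:print(d["p"],d["box"])
```

```text
t 16.3 p [0.6451 0.0539 0.3042] yaw 88.58 z [-0.    -0.002 -1.   ] F [-5.3 -6.   9.1] w 0.0108 g 26.6
guard_bar [([313.3, 189.7], 0.7)]
stay_foot [([343.0, 259.0], 0.38)]
guard_hinge [([307.6, 237.9], 0.86)]
```

The stop has been reached, with the bar at column 313 (1.47 rad). I'll lower it gently onto the stay.

Call:
{"name": "servo_tool", "arguments": {
  "increments": [
    [0,-0.6,0,0,0,0,1],
    [0,-0.8,0.1,0,0,0,1],
    [0,-0.8,0.2,0,0,0,1],
    [0,-0.6,0.1,0,0,0,1],
    [0,0,0,0,0,0,1]
  ]
}}

```text
clock: 17.05
position: [0.6185, 0.0548, 0.3001]
ee_rot: [0.002, 0.716, 0.698, 0.001]
contact_force: [-0.5, -4.8, 7.2]
width: 0.0109
gripper_force: 26.5
```

Call:
{"name": "servo_tool", "arguments": {
  "increments": [
    [0,-0.3,0.1,0,0,0,1],
    [0,-0.3,0.1,0,0,0,1],
    [0,-0.3,0,0,0,0,1],
    [0,0,0,0,0,0,1],
    [0,0,0,0,0,0,1]
  ]
}}

```text
clock: 17.55
position: [0.6099, 0.055, 0.2979]
ee_rot: [0.002, 0.716, 0.698, 0.001]
contact_force: [-1.4, -4.9, 7.1]
width: 0.011
gripper_force: 26.7
```

Call:
{"name": "servo_tool", "arguments": {
  "increments": [
    [0,-0.3,0.1,0,0,0,1],
    [0,-0.2,0,0,0,0,1],
    [0,0,0,0,0,0,1],
    [0,0,0,0,0,0,1],
    [0,0,0,0,0,0,1]
  ]
}}

```text
clock: 18.05
position: [0.6064, 0.0551, 0.2971]
ee_rot: [0.003, 0.716, 0.698, 0.002]
contact_force: [1.3, -4.4, 5.1]
width: 0.0107
gripper_force: 26.6
```

Run:
```python
from h import *
say()
im=optics.get_image("scene");cv2.imwrite("pics/s3.png",cv2.resize(im[170:290,270:400,::-1],None,fx=5,fy=5,interpolation=cv2.INTER_CUBIC))
for l in("guard_bar","stay_foot","guard_hinge"):print(l,[(d["at"],d["p"]) for d in finder.tip_of(l,"scene")[:2]])
```

```text
t 18.05 p [0.6064 0.0551 0.2971] yaw 88.6 z [ 0.007 -0.002 -1.   ] F [ 1.3 -4.4  5.1] w 0.0107 g 26.6
guard_bar [([324.8, 183.7], 0.95), ([340.7, 231.7], 0.57)]
stay_foot [([347.5, 257.0], 0.54), ([263.1, 140.5], 0.49)]
guard_hinge [([310.0, 236.5], 0.6)]
```

View pics/s3.png

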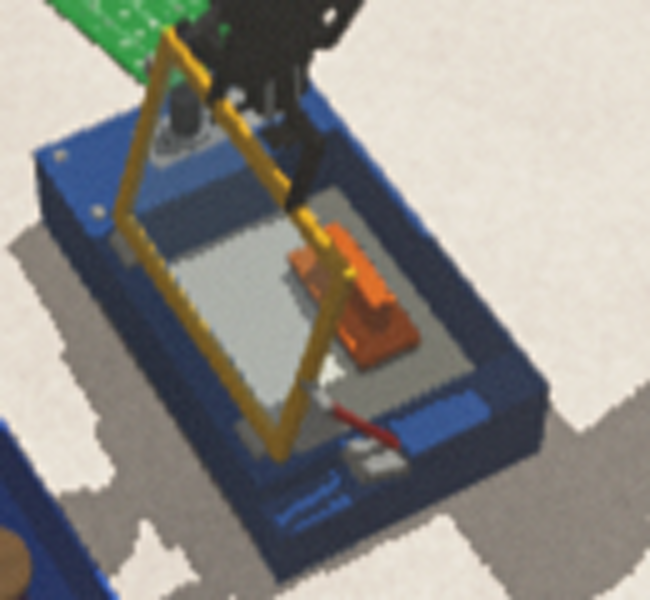

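The stay's foot is at about (349, 258), against the step. I'll press slightly more to confirm it holds.

Call:
{"name": "servo_tool", "arguments": {
  "increments": [
    [0,-0.2,0,0,0,0,1],
    [0,-0.3,0,0,0,0,1],
    [0,0,0,0,0,0,1],
    [0,0,0,0,0,0,1],
    [0,0,0,0,0,0,1]
  ]
}}

```text
clock: 18.75
position: [0.603, 0.0552, 0.2964]
ee_rot: [0.004, 0.716, 0.698, 0.003]
contact_force: [4.8, -5.5, 0.8]
width: 0.0109
gripper_force: 26.2
```

The stay holds (+4.8 N against it). I'll release and rise.

Call:
{"name": "servo_tool", "arguments": {
  "increments": [
    [0,0.2,0,0,0,0,1],
    [0,0,0,0,0,0,0],
    [0,0,0,0,0,0,0],
    [0,0,0,0,0,0,0],
    [0,0,0,0,0,0,0]
  ]
}}

```text
clock: 19.25
position: [0.6007, 0.0566, 0.2949]
ee_rot: [-0.001, 0.715, 0.699, -0.0]
contact_force: [0.5, -0.4, 0.2]
width: 0.0426
gripper_force: 0.0
```

Call:
{"name": "servo_tool", "arguments": {
  "increments": [
    [0,0,-1,0,0,0,0],
    [0,0,-2,0,0,0,0],
    [0,0,-2.5,0,0,0,0],
    [0,0,-2.5,0,0,0,0],
    [0,0,-0.5,0,0,0,0]
  ]
}}

```text
clock: 19.75
position: [0.6021, 0.0561, 0.3843]
ee_rot: [0.002, 0.716, 0.699, 0.002]
contact_force: [0.3, -0.1, -0.4]
width: 0.0428
gripper_force: 0.0
```

Call:
{"name": "servo_tool", "arguments": {
  "increments": [
    [0,-2,0,0,0,0,0],
    [0,-3,0,0,0,0,0],
    [0,-2,0,0,0,0,0],
    [0,0,0,0,0,0,0],
    [0,0,0,0,0,0,0]
  ]
}}

```text
clock: 20.25
position: [0.5311, 0.0577, 0.3802]
ee_rot: [0.0, 0.716, 0.698, 0.0]
contact_force: [0.6, -0.0, -0.1]
width: 0.043
gripper_force: 0.0
```

Run:
```python
from h import *
say()
im=optics.get_image("scene")
for l in("guard_bar","stay_foot"):print(l,[(np.round(d["at"],1),d["p"]) for d in finder.tip_of(l,"scene")[:2]])
print(proj("scene",[.664-.23*np.cos(1.327),.0545,.08+.23*np.sin(1.327)]))
c=optics.get_calibration("wrist");im=optics.get_image("wrist");cv2.imwrite("pics/w4.png",im[:,:,::-1])
for d in finder.tip_of("die","wrist")[:1]: print("die",d["at"],d["p"],ray("wrist",d["at"],.012,c))
for d in finder.silhouettes("die","wrist")[:1]:
    print(d["box"],d["p"]);r=cv2.minAreaRect(np.argwhere(d["region"])[:,::-1].astype(np.float32));b=cv2.boxPoints(r)
    print(np.array([ray("wrist",q,.034,c) for q in b]).round(4))
```

```text
t 20.25 p [0.5311 0.0577 0.3802] yaw 88.61 z [ 0.001 -0.    -1.   ] F [ 0.6 -0.  -0.1] w 0.043 g 0.0
guard_bar [(array([321.2, 186.6]), 0.56), (array([260.6, 137.4]), 0.3)]
stay_foot []
[324.04041458 187.79375724]
die [322.2, 152.2] 0.69 [0.53893215 0.04563538 0.012     ]
[322.3, 150.2, 41.8, 75.5] 0.88
[[ 0.5031 -0.0035  0.034 ]
 [ 0.5143  0.1065  0.034 ]
 [ 0.5655  0.1021  0.034 ]
 [ 0.558  -0.0084  0.034 ]]
```

View pics/w4.png

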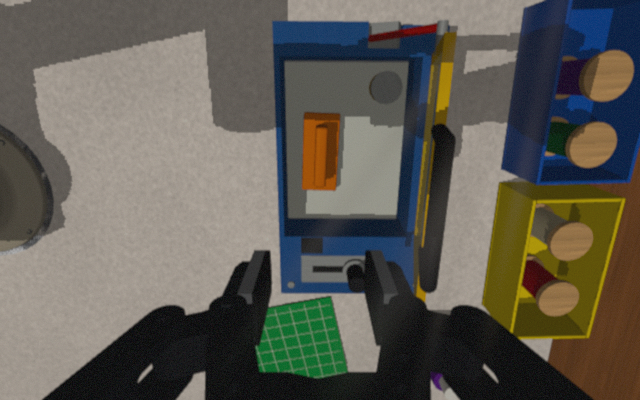

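The wrist view shows the well open. The die is at about (321, 151), the tin at (385, 87), and the guard is propped with the red stay at the top. I'll descend to take a closer look.

Call:
{"name": "servo_tool", "arguments": {
  "increments": [
    [-0.3,0.1,1.5,0,0,0.4,0],
    [-0.3,0.1,2.5,0,0,0.4,0],
    [-0.2,0.1,2.5,0,0,0.4,0],
    [0,0,2.5,0,0,0.4,0],
    [0,0,2.5,0,0,0.4,0]
  ]
}}

```text
clock: 21.05
position: [0.5342, 0.0494, 0.2641]
ee_rot: [0.0, 0.728, 0.686, 0.0]
contact_force: [-0.1, -0.6, 0.2]
width: 0.0425
gripper_force: 0.0
```

Call:
{"name": "servo_tool", "arguments": {
  "increments": [
    [0,0,2.5,0,0,0,0],
    [0,0,2.5,0,0,0,0],
    [0,0,2.5,0,0,0,0],
    [0,0,2.5,0,0,0,0],
    [0,0,1,0,0,0,0]
  ]
}}

```text
clock: 21.55
position: [0.5326, 0.0496, 0.1527]
ee_rot: [-0.002, 0.728, 0.686, -0.002]
contact_force: [-0.1, 0.0, -0.2]
width: 0.0424
gripper_force: 0.0
```

Run:
```python
from h import *
say()
c=optics.get_calibration("wrist");im=optics.get_image("wrist");cv2.imwrite("pics/w5.png",im[:,:,::-1])
for d in finder.tip_of("die","wrist")[:1]: print("die",d["at"],d["p"],ray("wrist",d["at"],.012,c))
for d in finder.silhouettes("die","wrist")[:1]:
    print(d["box"],d["p"]);r=cv2.minAreaRect(np.argwhere(d["region"])[:,::-1].astype(np.float32));b=cv2.boxPoints(r)
    print(np.array([ray("wrist",q,.034,c) for q in b]).round(4))
```

```text
t 21.55 p [0.5326 0.0496 0.1527] yaw 86.6 z [-0.005  0.    -1.   ] F [-0.1  0.  -0.2] w 0.0424 g 0.0
die [326.1, 189.3] 0.65 [0.53914655 0.04782926 0.012     ]
```

View pics/w5.png

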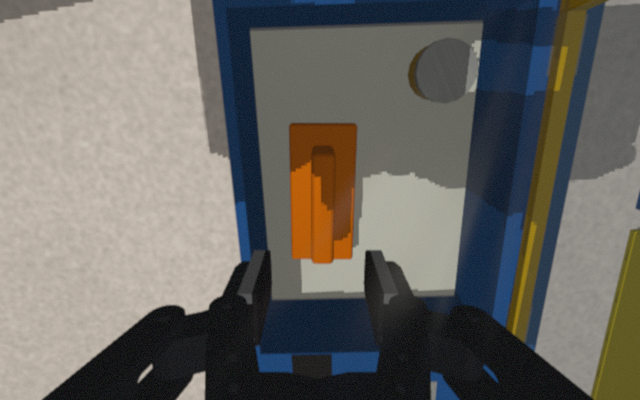

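The web is aligned with the tool, its top running from (322, 150) to (322, 262).

Run:
```python
from h import *
c=optics.get_calibration("wrist")
a,b=ray("wrist",(322.5,149),.07,c),ray("wrist",(322,263),.07,c);print("web",a,b,(a+b)/2,np.linalg.norm(a-b))
k=[ray("wrist",q,.034,c) for q in((290,124),(357,124),(352,259),(291.5,259))];print("plate",np.round(k,4),np.mean(k,0))
plan([*((a+b)/2)[:2],.047],86.6,5,0)
```

```text
web [0.53981436 0.09120644 0.07      ] [0.5349839  0.00985083 0.07      ] [0.53739913 0.05052864 0.07      ] 0.0814988811295655
plate [[ 0.5174  0.1046  0.034 ]
 [ 0.566   0.1017  0.034 ]
 [ 0.5593 -0.0076  0.034 ]
 [ 0.5094 -0.0046  0.034 ]] [0.53803219 0.04852312 0.034     ]
from [0.534  0.0495 0.1551] turn/row [-0.01  0.    0.  ]
[0.02, 0.07, 2.16, -0.01, 0.0, 0.0, 0.0]
[0.02, 0.07, 2.16, -0.01, 0.0, 0.0, 0.0]
[0.02, 0.07, 2.16, -0.01, 0.0, 0.0, 0.0]
[0.02, 0.07, 2.16, -0.01, 0.0, 0.0, 0.0]
[0.02, 0.07, 2.16, -0.01, 0.0, 0.0, 0.0]
```

Call:
{"name": "servo_tool", "arguments": {
  "increments": [
    [0,0.1,2.5,0,0,0,0],
    [0,0.1,2.5,0,0,0,0],
    [0,0.2,2.5,0,0,0,0],
    [0,0,1.7,0,0,0,0],
    [0,0,1.2,0,0,0,0]
  ]
}}

```text
clock: 22.2
position: [0.5388, 0.0493, 0.0515]
ee_rot: [0.001, 0.728, 0.686, 0.001]
contact_force: [-0.1, 0.2, 0.3]
width: 0.0423
gripper_force: 0.0
```

Call:
{"name": "servo_tool", "arguments": {
  "increments": [
    [0,0,0,0,0,0,0],
    [0,0,0,0,0,0,1],
    [0,0,0,0,0,0,1],
    [0,0,0,0,0,0,1],
    [0,0,0,0,0,0,1]
  ],
  "squeeze": 60
}}

```text
clock: 22.7
position: [0.5382, 0.0493, 0.0526]
ee_rot: [0.001, 0.728, 0.686, 0.001]
contact_force: [-1.6, -0.0, 6.2]
width: 0.015
gripper_force: 61.1
```

Call:
{"name": "servo_tool", "arguments": {
  "increments": [
    [0,0,-0.5,0,0,0,1],
    [0,0,-1,0,0,0,1],
    [0,0,-1.5,0,0,0,1],
    [0,0,-1.5,0,0,0,1],
    [0,0,-1.5,0,0,0,1]
  ]
}}

```text
clock: 23.2
position: [0.5375, 0.0493, 0.1119]
ee_rot: [-0.0, 0.728, 0.686, -0.0]
contact_force: [-0.3, -0.5, -4.6]
width: 0.0151
gripper_force: 59.3
```

Call:
{"name": "servo_tool", "arguments": {
  "increments": [
    [0,0,-2.2,0,0,0,1],
    [0,0,-2.2,0,0,0,1],
    [0,0,-2.2,0,0,0,1],
    [0,-0.5,-2.2,0,0,0,1],
    [0,-0.5,-2,0,0,0,1]
  ]
}}

```text
clock: 23.7
position: [0.5274, 0.0499, 0.2203]
ee_rot: [0.0, 0.728, 0.686, -0.0]
contact_force: [0.3, 0.3, -4.6]
width: 0.0151
gripper_force: 59.4
```

Run:
```python
from h import *
say()
optics.get_image("top")
for d in finder.silhouettes("mat","top")[:1]:
    r=cv2.minAreaRect(np.argwhere(d["region"])[:,::-1].astype(np.float32));b=cv2.boxPoints(r);k=np.array([ray("top",q,.004) for q in b]);print(d["p"],k.round(4),k.mean(0))
plan([.462,-.315,.22],100,15,1)
```

```text
t 23.7 p [0.5274 0.0499 0.2203] yaw 86.6 z [ 0. -0. -1.] F [ 0.3  0.3 -4.6] w 0.0151 g 59.4
0.64 [[ 0.5471 -0.2027  0.004 ]
 [ 0.5816 -0.3829  0.004 ]
 [ 0.3848 -0.4171  0.004 ]
 [ 0.351  -0.2385  0.004 ]] [ 0.46612567 -0.31030808  0.004     ]
from [0.5288 0.05   0.2222] turn/row [ 0.02  0.   -0.89]
[-2.46, -0.3, 0.01, 0.02, 0.0, -0.89, 1.0]
[-2.45, -0.34, 0.01, 0.02, 0.0, -0.89, 1.0]
[-2.44, -0.38, 0.01, 0.02, 0.0, -0.89, 1.0]
[-2.44, -0.42, 0.01, 0.02, 0.0, -0.89, 1.0]
[-2.43, -0.45, 0.01, 0.02, 0.0, -0.89, 1.0]
[-2.42, -0.49, 0.01, 0.02, 0.0, -0.89, 1.0]
[-2.42, -0.53, 0.01, 0.02, 0.0, -0.89, 1.0]
[-2.41, -0.57, 0.01, 0.02, 0.0, -0.89, 1.0]
[-2.4, -0.6, 0.01, 0.02, 0.0, -0.89, 1.0]
[-2.39, -0.64, 0.01, 0.02, 0.0, -0.89, 1.0]
[-2.38, -0.68, 0.01, 0.02, 0.0, -0.89, 1.0]
[-2.37, -0.72, 0.01, 0.02, 0.0, -0.89, 1.0]
[-2.36, -0.75, 0.01, 0.02, 0.0, -0.89, 1.0]
[-2.34, -0.79, 0.01, 0.02, 0.0, -0.89, 1.0]
[-2.33, -0.83, 0.01, 0.02, 0.0, -0.89, 1.0]
```

Call:
{"name": "servo_tool", "arguments": {
  "increments": [
    [-1.6,-0.3,0,0,0,-0.9,1],
    [-2.4,-0.3,0,0,0,-0.9,1],
    [-2.4,-0.4,0,0,0,-0.9,1],
    [-2.4,-0.4,0,0,0,-0.9,1],
    [-2.5,-0.4,0,0,0,-0.9,1]
  ]
}}

```text
clock: 24.3
position: [0.5061, -0.0632, 0.2179]
ee_rot: [-0.001, 0.7, 0.714, -0.0]
contact_force: [0.4, -0.1, -5.4]
width: 0.0148
gripper_force: 59.5
```

Call:
{"name": "servo_tool", "arguments": {
  "increments": [
    [-2.5,-0.5,0,0,0,-0.9,1],
    [-2.5,-0.5,0,0,0,-0.9,1],
    [-2.5,-0.5,0,0,0,-0.9,1],
    [-2.5,-0.6,0,0,0,-0.9,1],
    [-2.5,-0.6,0,0,0,-0.9,1]
  ]
}}

```text
clock: 24.8
position: [0.4855, -0.1895, 0.2179]
ee_rot: [-0.001, 0.671, 0.741, -0.0]
contact_force: [-0.5, 0.6, -4.5]
width: 0.0147
gripper_force: 59.5
```

Call:
{"name": "servo_tool", "arguments": {
  "increments": [
    [-2.5,-0.6,0,0,0,-0.9,1],
    [-2.5,-0.6,0,0,0,-0.9,1],
    [-2.4,-0.7,0,0,0,-0.9,1],
    [-2.0,-0.7,0,0,0,-0.9,1],
    [-1.0,-0.5,0,0,0,-0.9,1]
  ]
}}

```text
clock: 25.3
position: [0.4679, -0.2978, 0.2177]
ee_rot: [-0.001, 0.642, 0.766, -0.0]
contact_force: [0.1, -0.1, -4.4]
width: 0.0148
gripper_force: 59.5
```

Run:
```python
from h import *
say()
c=optics.get_calibration("wrist");im=optics.get_image("wrist");cv2.imwrite("pics/w6.png",im[:,:,::-1])
for d in finder.silhouettes("mat","wrist")[:1]:print(d["p"],d["box"])
for d in finder.tip_of("mat","wrist")[:1]:print(d["p"],d["at"],ray("wrist",d["at"],0,c))
plan([.464,-.312,.10],100,5,1)
```

```text
t 25.3 p [ 0.4679 -0.2978  0.2177] yaw 100.07 z [-0.002  0.    -1.   ] F [ 0.1 -0.1 -4.4] w 0.0148 g 59.5
0.67 [312.2, 173.0, 206.7, 168.4]
from [ 0.4679 -0.296   0.2179] turn/row [-0.01 -0.02  0.  ]
[-0.31, -0.13, 2.36, -0.01, -0.02, 0.0, 1.0]
[-0.31, -0.13, 2.36, -0.01, -0.02, 0.0, 1.0]
[-0.3, -0.13, 2.36, -0.01, -0.02, 0.0, 1.0]
[-0.3, -0.13, 2.36, -0.01, -0.02, 0.0, 1.0]
[-0.3, -0.13, 2.36, -0.01, -0.02, 0.0, 1.0]
```

View pics/w6.png

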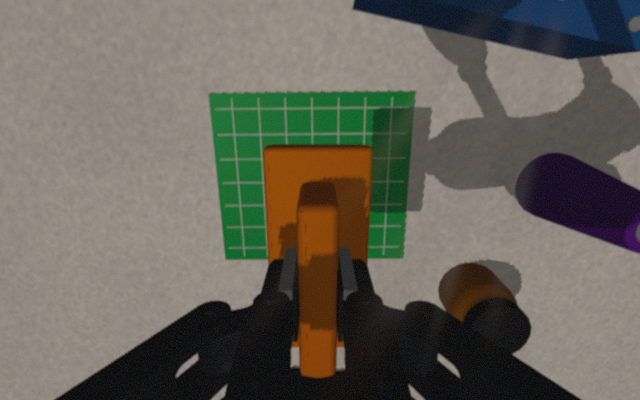

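The wrist view shows the held die over the mat, whose corners are at (210,94), (414,92), (403,258) and (226,260).

Run:
```python
from h import *
c=optics.get_calibration("wrist")
k=np.array([ray("wrist",q,.004,c) for q in((210,94),(414,92),(403,259),(226,260))]);print(k.round(4),k.mean(0),np.linalg.norm(k[0]-k[1]),np.linalg.norm(k[1]-k[2]))
plan([*k.mean(0)[:2],.055],100,8,1)
```

```text
[[ 0.353  -0.2417  0.004 ]
 [ 0.5468 -0.2057  0.004 ]
 [ 0.5809 -0.382   0.004 ]
 [ 0.385  -0.4178  0.004 ]] [ 0.46641174 -0.3117885   0.004     ] 0.1970658816670118 0.17953766288946682
from [ 0.4679 -0.296   0.2179] turn/row [-0.01 -0.02  0.  ]
[-0.2, -0.05, 2.04, -0.01, -0.02, 0.0, 1.0]
[-0.19, -0.05, 2.04, -0.01, -0.02, 0.0, 1.0]
[-0.19, -0.05, 2.04, -0.01, -0.02, 0.0, 1.0]
[-0.19, -0.05, 2.04, -0.01, -0.02, 0.0, 1.0]
[-0.19, -0.05, 2.04, -0.01, -0.02, 0.0, 1.0]
[-0.19, -0.05, 2.04, -0.01, -0.02, 0.0, 1.0]
[-0.19, -0.05, 2.04, -0.01, -0.02, 0.0, 1.0]
[-0.19, -0.05, 2.04, -0.01, -0.02, 0.0, 1.0]
```

Call:
{"name": "servo_tool", "arguments": {
  "increments": [
    [-0.4,-0.1,2,0,0,0,1],
    [-0.4,-0.1,2.2,0,0,0,1],
    [-0.4,-0.1,2.2,0,0,0,1],
    [-0.3,-0.1,2.2,0,0,0,1],
    [0,0,2.2,0,0,0,1]
  ]
}}

```text
clock: 25.95
position: [0.4673, -0.3105, 0.1101]
ee_rot: [-0.0, 0.642, 0.767, 0.0]
contact_force: [0.4, -0.4, -6.0]
width: 0.0147
gripper_force: 59.6
```

Call:
{"name": "servo_tool", "arguments": {
  "increments": [
    [0,0,1.7,0,0,0,1],
    [0,0,1.5,0,0,0,1],
    [0,0,1.2,0,0,0,1],
    [0,0,0.8,0,0,0,1],
    [0,0,0,0,0,0,1]
  ]
}}

```text
clock: 26.45
position: [0.4667, -0.3104, 0.0582]
ee_rot: [-0.001, 0.642, 0.767, 0.0]
contact_force: [-0.9, 0.4, -6.0]
width: 0.0147
gripper_force: 59.3
```

Call:
{"name": "servo_tool", "arguments": {
  "increments": [
    [-0.1,0,0.3,0,0,0,1],
    [0,0,0.3,0,0,0,1],
    [0,0,0.3,0,0,0,1],
    [0,0,0.2,0,0,0,1],
    [0,0,0,0,0,0,1]
  ]
}}

```text
clock: 26.95
position: [0.4672, -0.3123, 0.0481]
ee_rot: [-0.0, 0.642, 0.767, -0.0]
contact_force: [0.2, 0.0, -5.3]
width: 0.0146
gripper_force: 59.4
```

Call:
{"name": "servo_tool", "arguments": {
  "increments": [
    [0,0,0.1,0,0,0,1],
    [0,0,0.1,0,0,0,1],
    [0,0,0,0,0,0,1],
    [0,0,0,0,0,0,1],
    [0,0,0,0,0,0,1]
  ]
}}

```text
clock: 27.45
position: [0.4674, -0.3125, 0.0464]
ee_rot: [0.0, 0.642, 0.767, -0.0]
contact_force: [0.3, -0.3, -5.8]
width: 0.0149
gripper_force: 59.4
```

Call:
{"name": "servo_tool", "arguments": {
  "increments": [
    [0,0,0.1,0,0,0,1],
    [0,0,0.1,0,0,0,1],
    [0,0,0,0,0,0,1],
    [0,0,0,0,0,0,1],
    [0,0,0,0,0,0,1]
  ]
}}

```text
clock: 27.95
position: [0.4674, -0.3125, 0.0446]
ee_rot: [0.0, 0.642, 0.767, -0.0]
contact_force: [-0.6, 0.9, -1.6]
width: 0.015
gripper_force: 59.9
```

Call:
{"name": "servo_tool", "arguments": {
  "increments": [
    [0,0,0.1,0,0,0,1],
    [0,0,0,0,0,0,1],
    [0,0,0,0,0,0,1],
    [0,0,0,0,0,0,0.2],
    [0,0,0,0,0,0,0]
  ]
}}

```text
clock: 28.45
position: [0.4679, -0.3129, 0.0437]
ee_rot: [0.001, 0.642, 0.767, -0.0]
contact_force: [0.2, -0.3, -0.3]
width: 0.0419
gripper_force: 0.0
```

Call:
{"name": "servo_tool", "arguments": {
  "increments": [
    [0,0,0,0,0,0,0],
    [0,0,0,0,0,0,0],
    [0,0,-1.0,0,0,0,0],
    [0,0,-2,0,0,0,0],
    [0,0,-3,0,0,0,0]
  ]
}}

```text
clock: 28.95
position: [0.4664, -0.3117, 0.1031]
ee_rot: [-0.002, 0.642, 0.767, -0.0]
contact_force: [0.9, 0.5, -0.1]
width: 0.0426
gripper_force: 0.0
```

Call:
{"name": "servo_tool", "arguments": {
  "increments": [
    [0,0,-3,0,0,0,0],
    [0,0,-3,0,0,0,0],
    [-1,-3,-3,0,0,0,0],
    [-1,-3,-2,0,0,0,0],
    [-1,-3,0,0,0,0,0]
  ]
}}

```text
clock: 29.45
position: [0.3846, -0.3596, 0.2175]
ee_rot: [0.004, 0.642, 0.767, -0.001]
contact_force: [-0.3, -0.8, -0.4]
width: 0.0423
gripper_force: 0.0
```

Run:
```python
from h import *
say()
c=optics.get_calibration("wrist");im=optics.get_image("wrist")
for d in finder.tip_of("die","wrist")[:2]:print("die",d["p"],d["at"],ray("wrist",d["at"],.004,c))
for l in("die","mat"):
  for n in("wrist","top"):
    if n=="top":optics.get_image(n)
    for d in finder.silhouettes(l,n)[:1]:
      b=cv2.boxPoints(cv2.minAreaRect(np.argwhere(d["region"])[:,::-1].astype(np.float32)));k=np.array([ray(n,q,.026 if l=="die" else .004,c if n=="wrist" else None) for q in b]);print(l,n,d["p"],k.mean(0).round(4),np.linalg.norm(k[0]-k[1]).round(3),np.linalg.norm(k[1]-k[2]).round(3))
for l in("stay_foot","guard_bar","tin","lock_knob"):
    for d in finder.tip_of(l,"top")[:1]:print(l,d["p"],d["at"],ray("top",d["at"],{"stay_foot":.075,"guard_bar":.303,"tin":.012,"lock_knob":.123}[l]))
```

```text
t 29.45 p [ 0.3846 -0.3596  0.2175] yaw 100.17 z [ 0.005 -0.006 -1.   ] F [-0.3 -0.8 -0.4] w 0.0423 g 0.0
die 0.72 [406.0, 135.7] [ 0.46761192 -0.31284898  0.004     ]
die wrist 0.57 [ 0.4676 -0.3134  0.026 ] 0.11 0.052
die top 0.86 [ 0.4689 -0.3096  0.026 ] 0.113 0.054
mat wrist 0.96 [ 0.4734 -0.3119  0.004 ] 0.199 0.184
mat top 0.74 [ 0.4655 -0.3117  0.004 ] 0.184 0.204
stay_foot 0.52 [248.7, 193.3] [0.60170977 0.18395329 0.075     ]
guard_bar 0.63 [281.9, 183.6] [0.60825232 0.05396008 0.303     ]
tin 0.59 [265.7, 191.4] [0.61666476 0.13146098 0.012     ]
lock_knob 0.54 [377.3, 170.6] [ 0.68235334 -0.25585336  0.123     ]
```

The die lies flat within about 2 mm of the mat's centre, the guard is propped and the tin is in place. I'll hand in.

```bash
python3 -c "
from rig import manip
print(manip.sign_off())"
```

```text
the job is handed in; nothing more can be done
None
```

The job is handed in: the guard was locked, so I slid the knob to the far end, propped the guard open on its stay and set the die flat on the mat, about 2 mm from its centre by camera.

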